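# Rack the nipples and hold the rinse-box lid as a splash shield

## Task

Load the rinse box for me: stand both button-head grease nipples thread-down in the rack inside it, each in a hole of its own and let down until its collar sits on the plate, while the lid is still thrown back. Then take the lid by its handle, bring it down to half open, 45 degrees from shut, and keep holding it there with the gripper, still, as a splash shield while I spray; it falls shut if you let go, so never let it drop shut, and finish while holding it. Leave everything else on the table where it is.

Things in the scene. Friction and masses are not known exactly. Their poses are not given: they have to be found in the camera images.
- tub: grey sheet-steel rinse box, fixed: 200 mm (its x) by 320 mm (its y) by 110 mm high, walls 4 mm, open on top; inside it a fixed steel rack plate with four holes, upper face 85 mm above the table, 25 mm below the rim. Origin: centre of the underside; front (brass drain cock) at its -x, towards the robot, lid hinge along its back (+x)
- hole0 (a point): one of four like round holes in the rack plate: centre of its mouth, on the plate's upper face, 85 mm above the table. 19 mm bore straight through the 8 mm plate, open below, with a 1.5 mm lead-in; axes are the box's. In the box's frame it is at x, y = (-40, +45) mm
- hole1 (a point): one of four like round holes in the rack plate: centre of its mouth, on the plate's upper face, 85 mm above the table. 19 mm bore straight through the 8 mm plate, open below, with a 1.5 mm lead-in; axes are the box's. In the box's frame it is at x, y = (-40, -45) mm
- hole2 (a point): one of four like round holes in the rack plate: centre of its mouth, on the plate's upper face, 85 mm above the table. 19 mm bore straight through the 8 mm plate, open below, with a 1.5 mm lead-in; axes are the box's. In the box's frame it is at x, y = (+15, +45) mm
- hole3 (a point): one of four like round holes in the rack plate: centre of its mouth, on the plate's upper face, 85 mm above the table. 19 mm bore straight through the 8 mm plate, open below, with a 1.5 mm lead-in; axes are the box's. In the box's frame it is at x, y = (+15, -45) mm
- lid (a joint): the box's grey steel lid (0.45 kg, varies; 204 mm deep, 328 wide, 4 thick, 14 mm turned-down edge), hinged on the back rim: 0 rad is shut (level), growing as it opens upward. It starts thrown back, resting on its stop at 1.8 rad; below about 1.57 it falls shut under its own weight (hardly any friction, no spring). Half open, 45 degrees, is 0.785
- lid_handle (a point): centre of the lid's handle: round steel bar 12 mm thick, 130 mm long, parallel to the hinge and 240 mm from it; it stands 33 mm off the lid's free edge on two 10 mm stalks 120 mm apart, so fingers can close on it between them, across the bar. Axes are the lid's: y along the bar, +x from bar to hinge
- lid_hinge (a point): middle of the lid's hinge line, 113 mm above the table, at x = +103 mm in the box's frame; axes are the box's, the hinge line along y. The handle's centre is at this point + 240 mm * (-cos(angle) along the box's x, +sin(angle) along z)
- nipple_a: steel button-head grease nipple (two alike), standing thread-down, 90 g, 40 mm tall. Up from its foot: tapered-tip thread 16 mm wide, 14 mm long; collar 26 mm wide (14-17 mm up); hexagon 20 mm (17-25); neck 14 mm (25-30); round head 22 mm wide (30-40), the part to grip. Origin: centre of the underside, z up. Seated in a hole, its collar on the plate, the origin is 71 mm above the table
- nipple_b: steel button-head grease nipple (two alike), standing thread-down, 90 g, 40 mm tall. Up from its foot: tapered-tip thread 16 mm wide, 14 mm long; collar 26 mm wide (14-17 mm up); hexagon 20 mm (17-25); neck 14 mm (25-30); round head 22 mm wide (30-40), the part to grip. Origin: centre of the underside, z up. Seated in a hole, its collar on the plate, the origin is 71 mm above the table
- boot: bystander, leave: black rubber bellows boot standing on a rigid collar, 49 mm across, 50 mm tall; origin at the centre of its underside
- bolt: bystander, leave: dark steel hexagon bolt standing on its head (head 24 mm across flats, 10 mm high; plain 16 mm shank up to 45 mm, no button head); origin at the centre of its underside
- key: bystander, leave: cast iron brake shoe key lying flat, a slightly curved tapered bar 250 mm long, 34 mm wide, 10 mm thick (16 mm at its head); origin near its middle, x along it
- spanner: bystander, leave: blue plastic spanner 180 mm long lying flat; x along it
- can: bystander, leave: upright aerosol can, 65 mm across, 180 mm tall; origin at the centre of its underside
Mind the look-alikes: they are no part of the job. What is shaped like the nipple_a but orange is not meant. Leave any yellow look-alike of the nipple_b alone.

How it is judged:
On the way, in this order (a step that is already met when the one before it is completed fails the run):
1. one nipple stands seated in a rack hole, let go, the lid still thrown back ((((horizontal distance between nipple_a and hole0 below 0.006 m or horizontal distance between nipple_a and hole1 below 0.006 m or horizontal distance between nipple_a and hole2 below 0.006 m or horizontal distance between nipple_a and hole3 below 0.006 m) and z of nipple_a in the frame of tub between 0.066 and 0.076 m and angle between nipple_a's own z axis and vertical below 0.17 rad and contact force between the fingers and nipple_a below 0.1 N) or ((horizontal distance between nipple_b and hole0 below 0.006 m or horizontal distance between nipple_b and hole1 below 0.006 m or horizontal distance between nipple_b and hole2 below 0.006 m or horizontal distance between nipple_b and hole3 below 0.006 m) and z of nipple_b in the frame of tub between 0.066 and 0.076 m and angle between nipple_b's own z axis and vertical below 0.17 rad and contact force between the fingers and nipple_b below 0.1 N)) and value of joint lid above 1.5 rad), for 0.2 s.
2. both nipples stand seated in rack holes, let go, the lid still thrown back ((horizontal distance between nipple_a and hole0 below 0.006 m or horizontal distance between nipple_a and hole1 below 0.006 m or horizontal distance between nipple_a and hole2 below 0.006 m or horizontal distance between nipple_a and hole3 below 0.006 m) and z of nipple_a in the frame of tub between 0.066 and 0.076 m and angle between each of nipple_a, nipple_b's own z axis and vertical below 0.17 rad and contact force between the fingers and nipple_a below 0.1 N and (horizontal distance between nipple_b and hole0 below 0.006 m or horizontal distance between nipple_b and hole1 below 0.006 m or horizontal distance between nipple_b and hole2 below 0.006 m or horizontal distance between nipple_b and hole3 below 0.006 m) and z of nipple_b in the frame of tub between 0.066 and 0.076 m and contact force between the fingers and nipple_b below 0.1 N and value of joint lid above 1.5 rad), for 0.2 s.
3. the fingers have the lid and bring it down (value of joint lid below 1.4 rad and contact force between the fingers and lid above 0.5 N), for 0.1 s.
At the end, for the whole second after the job is handed in: Both nipples stand upright (within 10 degrees) in two rack holes, within 6 mm of the hole's centre, collar down on the plate (within 5 mm), untouched by the fingers; the lid stands still between 39 and 51 degrees (0.68 to 0.89 rad) from shut and the gripper's fingers are bearing it ((horizontal distance between nipple_a and hole0 below 0.006 m or horizontal distance between nipple_a and hole1 below 0.006 m or horizontal distance between nipple_a and hole2 below 0.006 m or horizontal distance between nipple_a and hole3 below 0.006 m) and z of nipple_a in the frame of tub between 0.066 and 0.076 m and angle between each of nipple_a, nipple_b's own z axis and vertical below 0.17 rad and contact force between the fingers and nipple_a below 0.1 N and (horizontal distance between nipple_b and hole0 below 0.006 m or horizontal distance between nipple_b and hole1 below 0.006 m or horizontal distance between nipple_b and hole2 below 0.006 m or horizontal distance between nipple_b and hole3 below 0.006 m) and z of nipple_b in the frame of tub between 0.066 and 0.076 m and contact force between the fingers and nipple_b below 0.1 N and value of joint lid between 0.68 and 0.89 rad and velocity of joint lid between -0.1 and 0.1 rad/s and contact force between the fingers and lid above 0.5 N); the arm keeps its last pose, push and grip.
It fails at once if the lid falls or is brought nearly shut (under 15 degrees) (value of joint lid below 0.26 rad).
It fails at once if the boot, bolt, shoe key, spanner or can is shifted by more than 30 mm (distance of any of boot, bolt, key, spanner, can from where it was at the start of the episode above 0.03 m).
It also fails if it takes over 72 s, if anything falls off the work surface, if the arm or the gripper's body presses on something with over 40 N, if the wrist force passes 120 N, or if a joint passes its speed limit or range.

## Robot

A 6-joint arm with a two-finger parallel gripper is mounted at the origin on the work surface. World frame = base frame: x ahead of the robot, y to its left, z up, the work surface at z = 0. Lengths are in m, angles in rad, forces in N, time in s.
With the tool pointing down it reaches from about 0.25 to 0.725 m from the base axis. Payload 4 kg.
Tool frame: the origin (TCP) lies on the centre line of the jaws, within the pads' length; the fingertips stand 11 mm ahead of it and the grasp point (between the pads) lies 8 mm behind it; z points along the fingers, y is the line along which they close (so a half turn about z gives the same grasp; the last joint's range is limited). The gripper opens to 85 mm and grips with 20 to 120 N. Pads are 22 mm wide; open, the fingers measure 114 mm over their backs; the gripper's body (76 mm by 85 mm) begins 54 mm behind the grasp point. The pads swing forward as they close: fully open they stand 13 mm farther back than shut.
Start: joints at [-1.216, 0.241, 0.005, 1.335, 0, 1.571], TCP at [0.174, -0.469, 0.242] pointing down, gripper open.
Joint ranges: [-2.72, 2.72], [-1.05, 1.87], [-1.09, 1.28], [-1.99, 2.15], [-1.42, 1.44], [-3.14, 3.14]. Speed limits (rad/s): [2.79, 2.79, 3.14, 3.14, 3.14, 3.14].

## Interface

Orientations are given as a unit quaternion [w, x, y, z].
In Python, from workcell import arm gives the robot as it stands. The module is installed in compiled form; this text tells all that it offers.
- The arm moves only by the tool step_arm, never from a script. Its argument "moves" is a list of rows, each a list of 4 numbers: the shift along the tool's x, y, z scaled (see below), then the turn about the tool's z scaled (see below). A call has 1 to 5 rows; each row shifts and turns the commanded pose from where the row before left it, along the tool's axes as they then stand; what a row does not reach is not made up. The controller multiplies each number of a shift by 0.02 m and each number of a turn by 8 degrees. A row lasts 1/8 s, in which the tool goes at most 62.5 mm and 10.7 degrees, less where a joint would pass 70% of its speed; a pose out of reach is approached as far as the arm can. A call with a number of a shift or a turn outside -1 to 1 is refused whole. A call with a gripper value outside its range is refused whole. "grip" is the opening, from 0 (shut) to 1 (fully open), set as the call begins (left out, the last holds). The fingers move at their own pace and stop on an object; the grip force is fixed at half the most. Time passes only in rows, so rows that do not move let the fingers close. It gives the time, the measured TCP pose, the force, the opening and the grip force at its end, in the units of the state.
- arm.get_obs(): the state, without advancing time (a new reading comes with each control period).
- arm.get_image(name): name is "side" or "top"; returns a dict with "frame" (480x640x3 uint8, red, green, blue), "camera_matrix" (3x3 intrinsics, pixels), "rvec" (rotation vector, rad) and "tvec" (3), from world to camera coordinates, as OpenCV has them. Camera axes: x right, y down, z forward; pixel columns grow to the right and rows downward; lengths in m; the calibration is good to about 2 mm. A picture is of the moment at which its call begins. There is no depth.
- arm.sign_off(): hands the job in; it is judged then, once.
The state is a dict: "clock": time; "q": joint angles; "joint_vel": joint speeds; "joint_efforts": joint torques, N m; "tool_pos": TCP position; "tool_rot": TCP orientation; "ft_force": force on the tool from outside, world axes, zero at the start; "torque": the same for the moment, N m; "opening": finger opening in m; "grip_force": force on a finger pad.
Only numpy, scipy, OpenCV 4.12 (cv2) and the standard library are available. Lean on these libraries where they do the work, as an engineer would, in place of code of your own. Each camera call takes 0.05 s, during which the arm holds its last target. There are 200 camera calls.

## Working session

There is one attempt and no reset: what is moved stays moved. The work goes in short steps, Python scripts to look and compute and a tool call to move; the robot and the scene stay as the last step left them, time stands still between calls to the robot, and variables do not carry over. Pictures are saved under pics/ and viewed, at most 10 in all, crops included, and the job is handed in when it is done.

Besides the shell and the picture viewer there is one more tool, called after "Call:" as name(argument=value, ...) on one line, values as JSON. step_arm: Moves the arm, as the interface text tells. Its arguments: {"type":"object","properties":{"moves":{"type":"array"},"grip":{"type":"number"}},"required":["moves"]}

```bash
mkdir -p pics
cat > h.py <<'E'
import numpy as np, cv2
from workcell import arm
def shot(name,fn=None):
    d=arm.get_image(name)
    if fn: cv2.imwrite(fn,cv2.cvtColor(d["frame"],cv2.COLOR_RGB2BGR))
    return d
def ray(d,u,v,z):
    R=cv2.Rodrigues(np.array(d["rvec"],float))[0]; t=np.array(d["tvec"],float).ravel()
    K=np.array(d["camera_matrix"]); c=-R.T@t
    r=R.T@np.linalg.inv(K)@np.array([u,v,1.]); return c+r*(z-c[2])/r[2]
def proj(d,P):
    return cv2.projectPoints(np.array(P,float).reshape(-1,3),np.array(d["rvec"],float),np.array(d["tvec"],float),np.array(d["camera_matrix"]),None)[0].reshape(-1,2)
E
python3 - <<'E'
from h import *
for n in("top","side"):
    d=shot(n,f"pics/{n}0.png"); R=cv2.Rodrigues(np.array(d["rvec"],float))[0]
    print(n,-R.T@np.array(d["tvec"]).ravel(),R[2],np.array(d["camera_matrix"])[0,0])
print(arm.get_obs())
E
```

```text
top [ 0.27375179 -0.0355668   1.62890412] [ 0.18418061 -0.01598133 -0.98276248] 603.1769868679056
side [0.03140862 0.86002661 0.78357029] [ 0.42811355 -0.71877062 -0.54780251] 591.4633435208333
{'clock': 0.1, 'q': array([-1.21596447e+00,  2.41333637e-01,  3.85322708e-03,  1.33521497e+00,
       -3.27884639e-05,  1.57079294e+00]), 'joint_vel': array([-0.00015711, -0.00340056,  0.00250621,  0.0007984 , -0.0004623 ,
        0.00010333]), 'joint_efforts': array([-7.00813052e-05, -3.73138011e+01,  2.53010023e+01,  1.08845081e-02,
        2.76771928e-06, -2.59438551e-06]), 'tool_pos': array([ 0.17351499, -0.46833661,  0.24150179]), 'tool_rot': array([-9.31726482e-04,  9.84302287e-01,  1.76488259e-01, -1.83713654e-04]), 'ft_force': array([ 0.02156086, -0.66480455,  1.51904238]), 'torque': array([ 0.02600765, -0.00787147, -0.0445703 ]), 'grip_force': 0.0, 'opening': 0.08562132235573666}
```

View pics/top0.png

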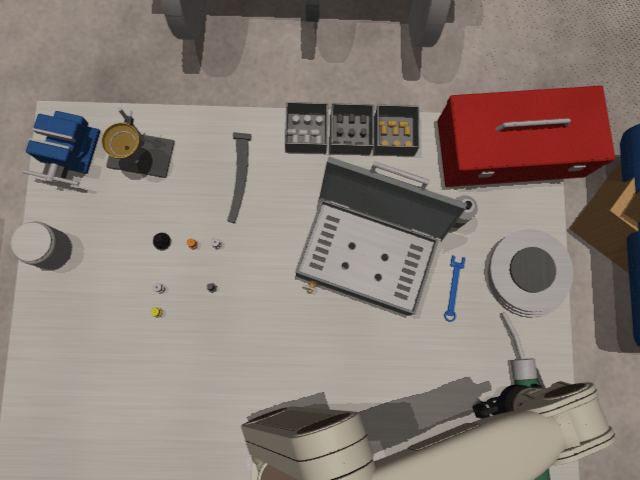

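View pics/side0.png

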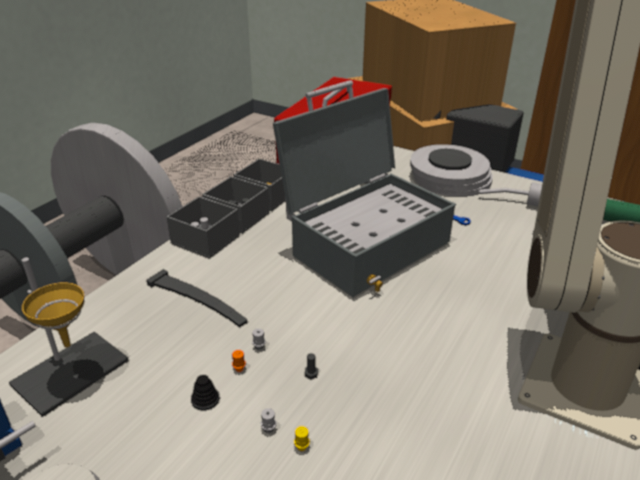

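The top picture's candidates are:
- grey nipples at (216,243) and (159,288)
- orange look-alike at (192,243) and yellow look-alike at (157,312)
- dark bolt at (211,287) and black boot at (161,241)

In the side picture the grey nipples are at (259,339) and (268,420). The rack holes in the top picture are near (352,246), (385,257), (346,266) and (378,277). I choose the two grey ones and check them in a close crop.

Run:
```python
from h import *
t=cv2.imread("pics/top0.png"); s=cv2.imread("pics/side0.png")
a=cv2.resize(t[225:325,140:240],(400,400),interpolation=cv2.INTER_CUBIC)
b=cv2.resize(s[320:460,180:320],(400,400),interpolation=cv2.INTER_CUBIC)
c=cv2.resize(t[150:320,290:470],None,fx=1,fy=1)
cv2.imwrite("pics/crop0.png",np.hstack([a,b]))
d=arm.get_image("top"); e=arm.get_image("side")
# holes: dark blobs in rack region
g=cv2.cvtColor(d["frame"],cv2.COLOR_RGB2GRAY)
for (u,v) in [(352,246),(385,257),(346,266),(378,277)]:
    w=255-g[v-7:v+8,u-7:u+8].astype(float); w=np.clip(w-w.min()-0.5*(w.max()-w.min()),0,None)
    yy,xx=np.mgrid[v-7:v+8,u-7:u+8]; U,V=(w*xx).sum()/w.sum(),(w*yy).sum()/w.sum()
    print("hole",U,V,ray(d,U,V,.082))
for (u,v) in [(216,243),(159,288)]: print("nip top",ray(d,u,v,.04))
for (u,v) in [(259,333),(268,414)]: print("nip side",ray(e,u,v,.04))
```

```text
hole 351.4887239508992 245.48130174136455 [ 0.53933162 -0.14832001  0.082     ]
hole 384.2698619432144 256.92914821568115 [ 0.51150283 -0.23399244  0.082     ]
hole 344.84057971014494 265.02115942028985 [ 0.48757088 -0.13179793  0.082     ]
hole 377.72115882048627 276.7754785307812 [ 0.45924999 -0.21723836  0.082     ]
nip top [0.54334541 0.21010267 0.04      ]
nip top [0.41958705 0.35249132 0.04      ]
nip side [0.54090496 0.21819998 0.04      ]
nip side [0.41931409 0.36252324 0.04      ]
```

View pics/crop0.png

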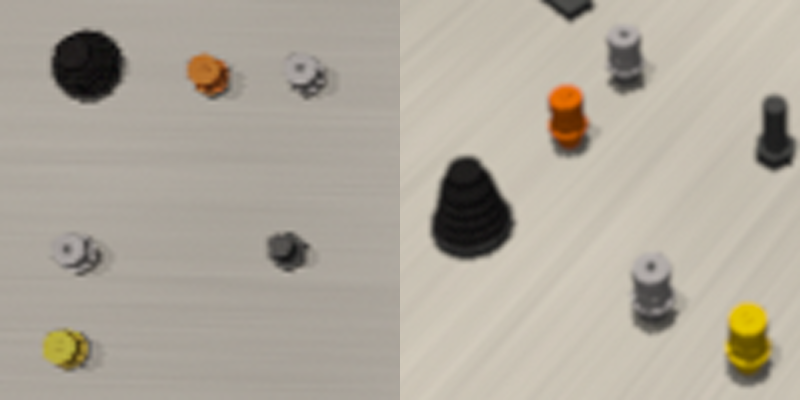

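The crop shows two plain grey button-heads. Their head centres are at top (215.1,241.9) and (156.4,286.9), and side (258.4,332.3) and (267.2,412.9). The orange and yellow copies, the bolt and the boot are distinct from them. Next I triangulate the nipples and fit the box pose.

```bash
cat >> h.py <<'E'
def tri(d,e,p,q):
    P=[np.array(x["camera_matrix"])@np.c_[cv2.Rodrigues(np.array(x["rvec"],float))[0],np.array(x["tvec"],float).ravel()] for x in(d,e)]
    X=cv2.triangulatePoints(P[0],P[1],np.array(p,float).reshape(2,1),np.array(q,float).reshape(2,1)).ravel(); return X[:3]/X[3]
def units(T,pos=None):
    "world target -> shift in units (tool axes), and yaw of tool y"
    o=arm.get_obs(); w,x,y,z=o["tool_rot"]
    from scipy.spatial.transform import Rotation as Ro
    R=Ro.from_quat([x,y,z,w]).as_matrix(); p=o["tool_pos"]
    return np.round(R.T@(np.array(T)-p)/.02,2), np.degrees(np.arctan2(R[1,1],R[0,1]))
E
python3 - <<'E'
from h import *
d=shot("top","pics/t1.png"); e=shot("side","pics/s1.png")
for p,q in [((215.1,241.9),(258.4,332.3)),((156.4,286.9),(267.2,412.9))]:
    X=tri(d,e,p,q); print("tri",X,"rays",ray(d,*p,.04),ray(e,*q,.04),"reproj",proj(d,X),proj(e,X))
from scipy.optimize import least_squares
B=np.array([[-.04,.045],[-.04,-.045],[.015,.045],[.015,-.045]])
M=np.array([[.48757,-.13180],[.45925,-.21724],[.53933,-.14832],[.51150,-.23399]])
f=lambda v:(B@np.array([[np.cos(v[2]),np.sin(v[2])],[-np.sin(v[2]),np.cos(v[2])]])+v[:2]-M).ravel()
r=least_squares(f,[.51,-.19,-.3]); print("box",r.x,np.degrees(r.x[2]),r.fun.reshape(-1,2)*1000)
x,y,a=r.x; Rw=lambda b:np.r_[np.array([x,y])+np.array([[np.cos(a),-np.sin(a)],[np.sin(a),np.cos(a)]])@np.array(b[:2]),b[2]]
H=[Rw((*b,.085)) for b in B]; print(np.round(H,4))
gs=cv2.cvtColor(e["frame"],cv2.COLOR_RGB2GRAY)
for h,uv in zip(H,proj(e,H)):
    u,v=np.round(uv).astype(int); w=255-gs[v-5:v+6,u-6:u+7].astype(float); w=np.clip(w-w.min()-.5*(w.max()-w.min()),0,None)
    yy,xx=np.mgrid[v-5:v+6,u-6:u+7]; m=((w*xx).sum()/w.sum(),(w*yy).sum()/w.sum()); print("side pred",uv,"seen",np.round(m,1),ray(e,*m,.083))
hd=[Rw((.103-.24*np.cos(t),s,.113+.24*np.sin(t))) for t in(1.8,) for s in(-.065,0,.065)]
print("handle",np.round(hd,4),proj(d,hd),proj(e,hd))
E
```

```text
tri [0.54669142 0.21320858 0.0352164 ] rays [0.54625209 0.21265594 0.04      ] [0.54295392 0.21724065 0.04      ] reproj [[215.16509272 242.04231735]] [[258.17108063 332.24699585]]
tri [0.42257961 0.36002744 0.03800849] rays [0.42229578 0.35948323 0.04      ] [0.42164505 0.36139469 0.04      ] reproj [[156.38397516 286.86240808]] [[267.26895222 412.91520093]]
box [ 0.51129725 -0.18671085 -0.31505402] -18.051265848417994 [[-0.35988749  0.2689493 ]
 [ 0.07200728  0.13878167]
 [ 0.17299272 -0.25378168]
 [ 0.1148875  -0.1539493 ]]
[[ 0.4872 -0.1315  0.085 ]
 [ 0.4593 -0.2171  0.085 ]
 [ 0.5395 -0.1486  0.085 ]
 [ 0.5116 -0.2341  0.085 ]]
side pred [372.17032086 232.67074039] seen [372.7 234.3] [ 0.48469179 -0.12914163  0.083     ]
side pred [400.19471556 218.68647059] seen [400.7 220.1] [ 0.4569913  -0.21508525  0.083     ]
side pred [354.6842377  222.56099159] seen [355. 224.] [ 0.53739349 -0.14623833  0.083     ]
side pred [382.63300393 209.29357731] seen [382.8 210.7] [ 0.5097643  -0.23158905  0.083     ]
handle [[ 0.6409 -0.2973  0.3467]
 [ 0.6611 -0.2355  0.3467]
 [ 0.6812 -0.1737  0.3467]] [[428.51230458 181.89897254]
 [400.58756095 172.30170406]
 [372.776493   162.74350401]] [[350.46345     81.68240711]
 [328.94095517  87.95357496]
 [306.19602402  94.58093308]]
```

Call:
step_arm(moves=[[0,0,0,-1],[0,0,0,-1],[0,0,0,-1],[0,0,0,-1],[0,0,0,-1]], grip=0.55)

```text
clock: 0.92
tool_pos: [0.1737, -0.4688, 0.2422]
tool_rot: [-0.0, 0.863, 0.504, 0.0]
ft_force: [-0.8, 0.1, 0.2]
opening: 0.047
grip_force: 0.0
```

Call:
step_arm(moves=[[0,0,0,-1],[0,0,0,-0.5],[0,0,0,0]])

```text
clock: 1.3
tool_pos: [0.1737, -0.4688, 0.2422]
tool_rot: [-0.0, 0.808, 0.59, 0.0]
ft_force: [0.2, -0.8, 0.4]
opening: 0.0475
grip_force: 0.0
```

Call:
step_arm(moves=[[1,0.19,0,0],[1,0.19,0,0],[1,0.19,0,0],[1,0.19,0,0],[1,0.19,0,0]])

```text
clock: 1.92
tool_pos: [0.2229, -0.3778, 0.2425]
tool_rot: [0.0, 0.807, 0.59, 0.0]
ft_force: [0.7, 0.2, -0.1]
opening: 0.047
grip_force: 0.0
```

Call:
step_arm(moves=[[1,0.19,0,0],[1,0.19,0,0],[1,0.19,0,0],[1,0.19,0,0],[1,0.19,0,0]])

```text
clock: 2.55
tool_pos: [0.2711, -0.2883, 0.2425]
tool_rot: [0.0, 0.807, 0.59, 0.0]
ft_force: [-0.2, 0.6, 0.9]
opening: 0.0473
grip_force: 0.0
```

Call:
step_arm(moves=[[1,0.19,0,0],[1,0.19,0,0],[1,0.19,0,0],[1,0.19,0,0],[1,0.19,0,0]])

```text
clock: 3.18
tool_pos: [0.3193, -0.1988, 0.2424]
tool_rot: [0.0, 0.807, 0.59, 0.0]
ft_force: [-0.3, 0.8, -1.0]
opening: 0.047
grip_force: 0.0
```

Call:
step_arm(moves=[[1,0.19,0,0],[1,0.19,0,0],[1,0.19,0,0],[1,0.19,0,0],[1,0.19,0,0]])

```text
clock: 3.8
tool_pos: [0.3675, -0.1093, 0.2425]
tool_rot: [0.0, 0.807, 0.59, 0.0]
ft_force: [0.5, -0.5, -0.4]
opening: 0.0467
grip_force: 0.0
```

Call:
step_arm(moves=[[1,0.19,0,0],[1,0.19,0,0],[1,0.19,0,0],[1,0.19,0,0],[1,0.19,0,0]])

```text
clock: 4.42
tool_pos: [0.4158, -0.0198, 0.2424]
tool_rot: [0.0, 0.807, 0.59, 0.0]
ft_force: [0.3, 0.2, 0.8]
opening: 0.0471
grip_force: 0.0
```

Call:
step_arm(moves=[[1,0.19,0,0],[1,0.19,0,0],[1,0.19,0,0],[1,0.19,0,0],[1,0.19,0,0]])

```text
clock: 5.05
tool_pos: [0.4647, 0.0696, 0.2424]
tool_rot: [0.0, 0.807, 0.59, 0.0]
ft_force: [0.6, 0.2, -0.6]
opening: 0.0471
grip_force: 0.0
```

Call:
step_arm(moves=[[1,0.19,0,0],[1,0.19,0,0],[1,0.19,0,0],[1,0.19,0,0],[1,0.19,0,0]])

```text
clock: 5.68
tool_pos: [0.5136, 0.1589, 0.2422]
tool_rot: [-0.0, 0.807, 0.59, -0.0]
ft_force: [0.2, 0.0, 0.2]
opening: 0.0468
grip_force: 0.0
```

Call:
step_arm(moves=[[1,0.19,1,0],[1,0.19,1,0],[1,0.19,1,0],[0.2,0,1,0],[0,0,0,0]])

```text
clock: 6.3
tool_pos: [0.5422, 0.2156, 0.1601]
tool_rot: [-0.001, 0.807, 0.59, -0.002]
ft_force: [1.0, -0.4, -0.5]
opening: 0.0467
grip_force: 0.0
```

Run:
```python
from h import *
print(units([.545,.2145,.035]),arm.get_obs()["tool_pos"],arm.get_obs()["q"])
d=shot("top"); e=shot("side")
a=cv2.resize(d["frame"][180:270,170:270],(400,360),interpolation=cv2.INTER_CUBIC)
b=cv2.resize(e["frame"][240:380,190:330],(400,360),interpolation=cv2.INTER_CUBIC)
cv2.imwrite("pics/crop1.png",np.hstack([a,b])[:,:,::-1])
p=arm.get_obs()["tool_pos"]; print(proj(d,p),proj(e,p))
```

```text
(array([0.01, 0.17, 6.26]), np.float64(-17.63211791538608)) [0.5421611  0.21563005 0.16011584] [ 3.78564045e-01  4.53349650e-01  9.39871886e-02  1.21599830e+00
 -4.38269032e-05  2.25709386e+00]
[[206.56660483 234.4052288 ]] [[255.16595209 278.5839285 ]]
```

View pics/crop1.png

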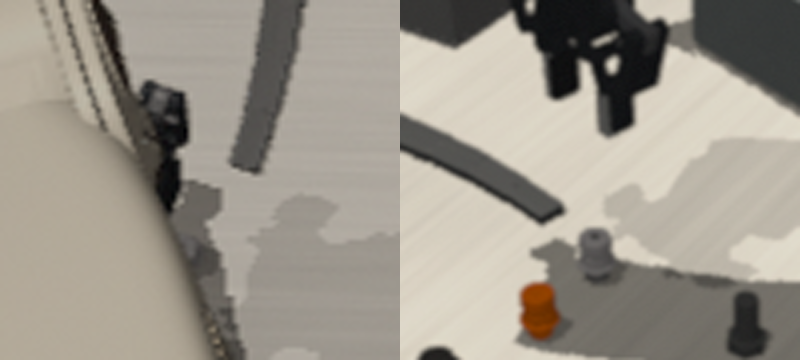

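The side view shows the open jaws right above the grey nipple (crop 595,250), with the orange one and the key clear of the descent.

Call:
step_arm(moves=[[0,0.15,1,0],[0,0,1,0],[0,0,1,0],[0,0,1,0],[0,0,1,0]])

```text
clock: 7.02
tool_pos: [0.5473, 0.2145, 0.0635]
tool_rot: [0.0, 0.808, 0.59, 0.001]
ft_force: [-1.3, -0.7, 0.4]
opening: 0.0469
grip_force: 0.0
```

Call:
step_arm(moves=[[0,0,1,0],[0,0,0.25,0],[0,0,0,0]])

```text
clock: 7.4
tool_pos: [0.5467, 0.2144, 0.0382]
tool_rot: [0.0, 0.807, 0.59, 0.001]
ft_force: [0.5, 0.5, 0.2]
opening: 0.0472
grip_force: 0.0
```

Call:
step_arm(moves=[[0,0,0,0],[0,0,0,0],[0,0,0,0],[0,0,0,0]], grip=0)

```text
clock: 7.9
tool_pos: [0.5471, 0.2147, 0.0388]
tool_rot: [0.0, 0.807, 0.59, 0.001]
ft_force: [0.1, 0.3, 5.6]
opening: 0.0191
grip_force: 58.6
```

Call:
step_arm(moves=[[0,0,-1,0],[0,0,-1,0],[0,0,-1,0],[0,0,-1,0],[0,0,-1,0]])

```text
clock: 8.52
tool_pos: [0.5457, 0.2142, 0.1376]
tool_rot: [-0.0, 0.807, 0.59, -0.0]
ft_force: [0.9, -0.2, -0.0]
opening: 0.0192
grip_force: 58.7
```

Call:
step_arm(moves=[[0,0,-1,0],[0,0,-1,0],[0,0,0,0]])

```text
clock: 8.9
tool_pos: [0.547, 0.2147, 0.1788]
tool_rot: [0.0, 0.807, 0.59, 0.002]
ft_force: [0.5, 1.0, -0.1]
opening: 0.0191
grip_force: 58.7
```

Run:
```python
from h import *
e=shot("side"); p=arm.get_obs()["tool_pos"]; u,v=proj(e,p)[0].astype(int); print(u,v,arm.get_obs())
b=cv2.resize(e["frame"][v-40:v+40,u-50:u+50],(800,600)[:2] and (750,600),interpolation=cv2.INTER_CUBIC)
cv2.imwrite("pics/crop2.png",b[:,:,::-1])
print(units([.486,-.1304,.16]),units([.486,-.1304,.106]))
```

```text
253 270 {'clock': 8.95, 'q': array([3.74043409e-01, 4.44539857e-01, 1.26858128e-01, 1.25204778e+00,
       1.96833764e-05, 2.25328002e+00]), 'joint_vel': array([-1.43710674e-03,  1.81949208e-02, -3.02613036e-02, -3.51562308e-03,
        7.03887272e-04, -1.69113217e-05]), 'joint_efforts': array([ 5.76290836e-05, -4.77997255e+01,  2.57789934e+01,  4.28043713e-02,
        3.18527682e-04,  4.89142542e-05]), 'tool_pos': array([0.54629436, 0.21443884, 0.17749571]), 'tool_rot': array([1.26133211e-04, 8.07332805e-01, 5.90096143e-01, 5.18374247e-04]), 'ft_force': array([-0.50867814,  0.28703983, -1.14045945]), 'torque': array([-0.06135641, -0.06638436, -0.01552722]), 'grip_force': 58.69297206401825, 'opening': 0.018847834887381815}
(array([-17.34,   2.36,   0.86]), np.float64(-17.672342002072636)) (array([-17.35,   2.36,   3.56]), np.float64(-17.672342002072636))
```

View pics/crop2.png

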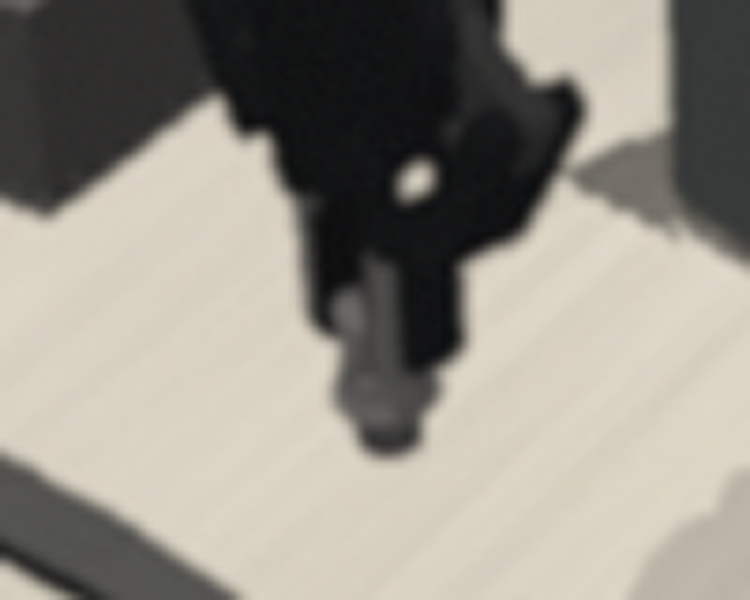

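The nipple is gripped by the head and hangs upright, its foot at side pixel (255,290). I carry it above hole0.

Call:
step_arm(moves=[[-1,0.14,0,0],[-1,0.14,0,0],[-1,0.14,0,0],[-1,0.14,0,0],[-1,0.14,0,0]])

```text
clock: 9.57
tool_pos: [0.5288, 0.1131, 0.1774]
tool_rot: [0.0, 0.808, 0.59, 0.0]
ft_force: [0.2, 0.2, -0.6]
opening: 0.0194
grip_force: 58.7
```

Call:
step_arm(moves=[[-1,0.14,0,0],[-1,0.14,0,0],[-1,0.14,0,0],[-1,0.14,0,0],[-1,0.14,0,0]])

```text
clock: 10.2
tool_pos: [0.5118, 0.014, 0.1773]
tool_rot: [0.0, 0.807, 0.59, 0.0]
ft_force: [0.2, 0.0, -0.9]
opening: 0.019
grip_force: 58.7
```

Call:
step_arm(moves=[[-1,0.14,0,0],[-1,0.14,0,0],[-1,0.14,0,0],[-1,0.14,0,0],[-1,0.14,0,0]])

```text
clock: 10.82
tool_pos: [0.4946, -0.0855, 0.1773]
tool_rot: [0.0, 0.807, 0.59, 0.0]
ft_force: [-0.2, -0.7, -1.2]
opening: 0.0189
grip_force: 58.7
```

Call:
step_arm(moves=[[-1,0.14,0,0],[-1,0.12,0,0],[-0.35,0,0,0],[0,0,0,0],[0,0,0,0]])

```text
clock: 11.45
tool_pos: [0.4857, -0.1302, 0.1773]
tool_rot: [-0.0, 0.807, 0.59, 0.0]
ft_force: [0.1, 0.0, -2.0]
opening: 0.019
grip_force: 58.7
```

Run:
```python
from h import *
o=arm.get_obs(); print(o["tool_pos"],units([.486,-.1304,.132]))
```

```text
[ 0.48569703 -0.13016922  0.1773104 ] (array([-0.01,  0.02,  2.27]), np.float64(-17.639189375657452))
```

Call:
step_arm(moves=[[0,0,1,0],[0,0,0.9,0],[0,0,0.2,0],[0,0,0,0]])

```text
clock: 11.95
tool_pos: [0.4858, -0.1302, 0.1354]
tool_rot: [-0.0, 0.807, 0.59, -0.0]
ft_force: [-0.4, -0.4, 0.3]
opening: 0.019
grip_force: 58.7
```

Run:
```python
from h import *
e=shot("side"); d=shot("top"); o=arm.get_obs(); p=o["tool_pos"]; print(p,units([.486,-.1304,.132]))
f=p-[0,0,.0388]
x,y,a=.51130,-.18671,-.31505
print("foot proj",proj(e,f),proj(d,f),"jac tool x,y,z per 10mm",[proj(e,f+.01*np.array(v))-proj(e,f) for v in((.304,.953,0),(.953,-.304,0),(0,0,1))])
print("hole0 seen 372.7 234.3 (z .083); ray at p:",ray(e,372.7,234.3,.083))
sub=lambda im,r,c,s,n:cv2.resize(im[r-n:r+n,c-n:c+n],(400,400),interpolation=cv2.INTER_CUBIC)
b=np.hstack([sub(e["frame"],225,377,0,25),sub(d["frame"],250,360,0,50)])
cv2.imwrite("pics/crop3.png",b[:,:,::-1])
```

```text
[ 0.48633477 -0.13051629  0.13606337] (array([ 0.  , -0.02,  0.2 ]), np.float64(-17.643254632268302))
foot proj [[372.62828082 228.24801059]] [[344.71650289 264.67969072]] jac tool x,y,z per 10mm [array([[-3.24556124,  1.62359393]]), array([[-3.29203414, -1.85868396]]), array([[ 0.25333929, -3.91142326]])]
hole0 seen 372.7 234.3 (z .083); ray at p: [ 0.48457784 -0.12909696  0.083     ]
```

View pics/crop3.png

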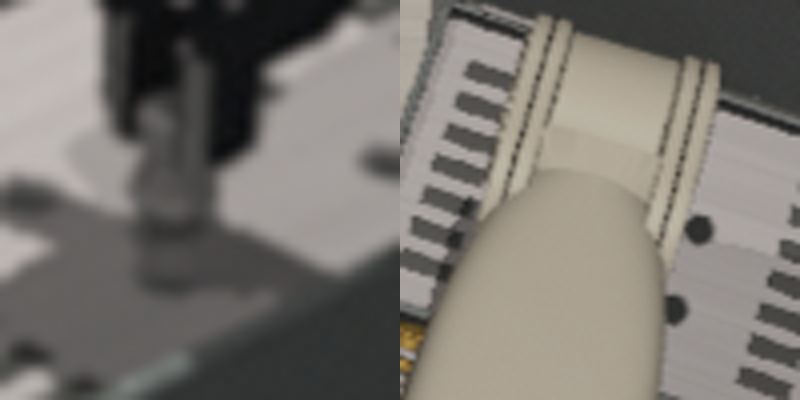

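In the crop the nipple hangs right above hole0. The hole shows at crop (168,272), directly below the collar at (174,200). I lower it gently.

Call:
step_arm(moves=[[0,0,0.4,0],[0,0,0.3,0],[0,0,0.15,0],[0,0,0,0]])

```text
clock: 12.55
tool_pos: [0.4854, -0.1306, 0.1179]
tool_rot: [-0.0, 0.807, 0.59, -0.0]
ft_force: [-0.0, -0.1, -0.7]
opening: 0.019
grip_force: 58.7
```

Call:
step_arm(moves=[[0,0,0.15,0],[0,0,0.1,0],[0,0,0,0]])

```text
clock: 12.92
tool_pos: [0.4856, -0.1306, 0.1132]
tool_rot: [-0.0, 0.807, 0.59, -0.0]
ft_force: [0.7, -0.5, -0.9]
opening: 0.0187
grip_force: 58.7
```

Call:
step_arm(moves=[[0,0,0.1,0],[0,0,0.06,0],[0,0,0,0]])

```text
clock: 13.3
tool_pos: [0.4857, -0.1306, 0.1101]
tool_rot: [0.0, 0.807, 0.59, 0.0]
ft_force: [-0.7, -0.6, -0.9]
opening: 0.0192
grip_force: 58.8
```

Call:
step_arm(moves=[[0,0,0,0],[0,0,0,0],[0,0,0,0]], grip=0.5)

```text
clock: 13.68
tool_pos: [0.4858, -0.1306, 0.1102]
tool_rot: [0.0, 0.807, 0.59, 0.0]
ft_force: [0.4, 0.3, 1.3]
opening: 0.0426
grip_force: 0.0
```

Call:
step_arm(moves=[[0,0,-1,0],[0,0,-1,0],[0,0,-1,0],[0,0,-1,0],[0,0,0,0]])

```text
clock: 14.3
tool_pos: [0.4869, -0.1309, 0.1917]
tool_rot: [0.002, 0.807, 0.59, 0.001]
ft_force: [0.5, 0.8, -0.3]
opening: 0.0425
grip_force: 0.0
```

Run:
```python
from h import *
print(arm.get_obs()["tool_pos"],units([.4222,.360,.19]))
```

```text
[ 0.48689763 -0.13092923  0.1916521 ] (array([ 22.41, -10.53,   0.05]), np.float64(-17.673097898009452))
```

Call:
step_arm(moves=[[1,-0.47,0,0],[1,-0.47,0,0],[1,-0.47,0,0],[1,-0.47,0,0],[1,-0.47,0,0]])

```text
clock: 14.92
tool_pos: [0.4705, -0.0204, 0.1889]
tool_rot: [-0.001, 0.807, 0.59, -0.001]
ft_force: [0.5, -0.4, -0.5]
opening: 0.0426
grip_force: 0.0
```

Call:
step_arm(moves=[[1,-0.47,0,0],[1,-0.47,0,0],[1,-0.47,0,0],[1,-0.47,0,0],[1,-0.47,0,0]])

```text
clock: 15.55
tool_pos: [0.4561, 0.0891, 0.1889]
tool_rot: [-0.0, 0.807, 0.59, -0.001]
ft_force: [-0.1, 0.1, 0.1]
opening: 0.0426
grip_force: 0.0
```

Call:
step_arm(moves=[[1,-0.47,0,0],[1,-0.47,0,0],[1,-0.47,0,0],[1,-0.47,0,0],[1,-0.47,0,0]])

```text
clock: 16.18
tool_pos: [0.4417, 0.1985, 0.1889]
tool_rot: [-0.0, 0.807, 0.59, -0.001]
ft_force: [0.5, 0.3, -0.0]
opening: 0.0427
grip_force: 0.0
```

Call:
step_arm(moves=[[1,-0.47,0,0],[1,-0.47,0,0],[1,-0.47,0,0],[1,-0.47,0,0],[1,-0.47,0,0]])

```text
clock: 16.8
tool_pos: [0.4274, 0.308, 0.1888]
tool_rot: [0.0, 0.807, 0.59, -0.001]
ft_force: [0.5, -0.4, 0.0]
opening: 0.0427
grip_force: 0.0
```

Call:
step_arm(moves=[[1,-0.47,1,0],[1,-0.47,1,0],[0.4,-0.2,1,0],[0,0,0.5,0],[0,0,0,0]])

```text
clock: 17.42
tool_pos: [0.4201, 0.3594, 0.1186]
tool_rot: [0.0, 0.807, 0.59, -0.002]
ft_force: [-0.0, -0.1, -0.6]
opening: 0.0424
grip_force: 0.0
```

Run:
```python
from h import *
e=shot("side"); d=shot("top"); o=arm.get_obs(); p=o["tool_pos"]; print(p,units([.422,.3604,.035]))
P=[*p[:2],.04]; print(proj(e,P),proj(d,P))
sub=lambda im,r,c,n:cv2.resize(im[r-n:r+n,c-n:c+n],(400,400),interpolation=cv2.INTER_CUBIC)
# seated nipple + approach
b=np.hstack([sub(e["frame"],395,268,50),sub(e["frame"],225,377,40)])
cv2.imwrite("pics/crop4.png",b[:,:,::-1])
```

```text
[0.4211622  0.35997137 0.12039051] (array([0.03, 0.03, 4.27]), np.float64(-17.707589928715805))
[[267.97163248 412.41193429]] [[156.18156943 287.32656775]]
```

View pics/crop4.png

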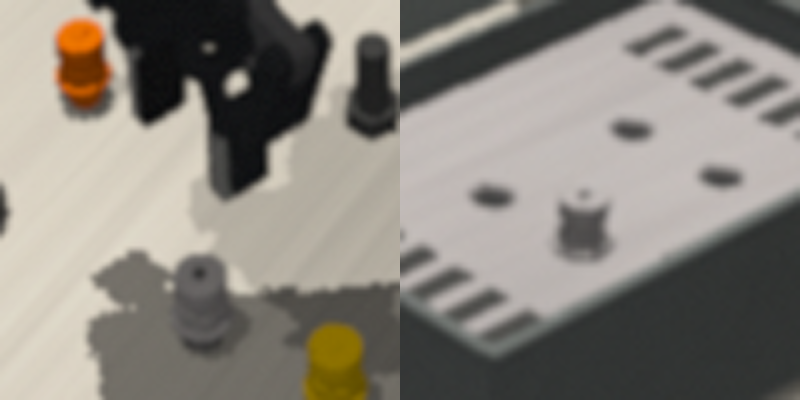

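The left crop shows the jaws over the second grey nipple, with the yellow one clear. In the right crop the first nipple stands upright with its collar on the plate in hole0. I grasp the second.

Call:
step_arm(moves=[[0,0,1,0],[0,0,1,0],[0,0,1,0],[0,0,1,0],[0,0,0.1,0]])

```text
clock: 18.15
tool_pos: [0.4206, 0.3594, 0.0377]
tool_rot: [0.0, 0.808, 0.59, -0.001]
ft_force: [0.0, 0.5, -0.0]
opening: 0.043
grip_force: 0.0
```

Call:
step_arm(moves=[[0,0,0,0],[0,0,0,0],[0,0,0,0],[0,0,0,0],[0,0,0,0]], grip=0)

```text
clock: 18.77
tool_pos: [0.4218, 0.3609, 0.0395]
tool_rot: [-0.0, 0.807, 0.59, 0.001]
ft_force: [0.4, -0.4, 5.7]
opening: 0.019
grip_force: 58.9
```

Call:
step_arm(moves=[[0,0,-1,0],[0,0,-1,0],[0,0,-1,0],[0,0,-1,0],[0,0,-1,0]])

```text
clock: 19.4
tool_pos: [0.4205, 0.36, 0.1384]
tool_rot: [-0.0, 0.807, 0.59, -0.0]
ft_force: [-0.9, 0.5, -0.8]
opening: 0.0188
grip_force: 58.9
```

Call:
step_arm(moves=[[0,0,-1,0],[0,0,-1,0],[0,0,0,0]])

```text
clock: 19.77
tool_pos: [0.4215, 0.3609, 0.1795]
tool_rot: [-0.0, 0.807, 0.59, 0.002]
ft_force: [0.6, 0.3, -0.8]
opening: 0.0187
grip_force: 58.9
```

Run:
```python
from h import *
print(arm.get_obs()["tool_pos"],units([.4579,-.2162,.1775]))
```

```text
[0.42154349 0.36093841 0.17946115] (array([-26.94,  10.49,   0.04]), np.float64(-17.668265407989672))
```

Call:
step_arm(moves=[[-1,0.39,0,0],[-1,0.39,0,0],[-1,0.39,0,0],[-1,0.39,0,0],[-1,0.39,0,0]])

```text
clock: 20.4
tool_pos: [0.4277, 0.2512, 0.1781]
tool_rot: [0.0, 0.808, 0.59, -0.0]
ft_force: [-0.1, -0.5, -1.2]
opening: 0.019
grip_force: 58.9
```

Call:
step_arm(moves=[[-1,0.39,0,0],[-1,0.39,0,0],[-1,0.39,0,0],[-1,0.39,0,0],[-1,0.39,0,0]])

```text
clock: 21.02
tool_pos: [0.4343, 0.1442, 0.1782]
tool_rot: [0.0, 0.808, 0.59, 0.0]
ft_force: [0.7, -0.7, -0.8]
opening: 0.0184
grip_force: 58.9
```

Call:
step_arm(moves=[[-1,0.39,0,0],[-1,0.39,0,0],[-1,0.39,0,0],[-1,0.39,0,0],[-1,0.39,0,0]])

```text
clock: 21.65
tool_pos: [0.4409, 0.0372, 0.1782]
tool_rot: [0.0, 0.808, 0.59, 0.0]
ft_force: [-0.0, -0.1, -0.6]
opening: 0.0188
grip_force: 58.9
```

Call:
step_arm(moves=[[-1,0.39,0,0],[-1,0.39,0,0],[-1,0.39,0,0],[-1,0.39,0,0],[-1,0.39,0,0]])

```text
clock: 22.28
tool_pos: [0.4474, -0.0698, 0.1782]
tool_rot: [0.0, 0.808, 0.59, 0.0]
ft_force: [0.5, 0.2, -1.5]
opening: 0.019
grip_force: 58.9
```

Call:
step_arm(moves=[[-1,0.39,0,0],[-1,0.39,0,0],[-1,0.39,0,0],[-1,0.39,0,0],[-1,0.39,0,0]])

```text
clock: 22.9
tool_pos: [0.454, -0.1768, 0.1782]
tool_rot: [0.0, 0.808, 0.59, 0.0]
ft_force: [-1.1, -0.1, -0.7]
opening: 0.0191
grip_force: 58.9
```

Call:
step_arm(moves=[[-1,0.39,0,0],[-0.9,0.3,0,0],[0,0,0,0],[0,0,0,0]])

```text
clock: 23.4
tool_pos: [0.4561, -0.2156, 0.178]
tool_rot: [-0.0, 0.807, 0.59, 0.0]
ft_force: [-0.6, 0.2, -1.4]
opening: 0.0191
grip_force: 58.9
```

Run:
```python
from h import *
print(arm.get_obs()["tool_pos"],units([.4579,-.2162,.135]))
```

```text
[ 0.45606407 -0.21564821  0.1780151 ] (array([0.  , 0.1 , 2.15]), np.float64(-17.69018086360477))
```

Call:
step_arm(moves=[[0,0.1,1,0],[0,0,0.9,0],[0,0,0.2,0],[0,0,0,0]])

```text
clock: 23.9
tool_pos: [0.4584, -0.2159, 0.1363]
tool_rot: [-0.0, 0.807, 0.59, -0.0]
ft_force: [0.1, 0.1, -0.3]
opening: 0.0188
grip_force: 58.9
```

Run:
```python
from h import *
e=shot("side"); o=arm.get_obs(); p=o["tool_pos"]; print(p,units([.4579,-.2162,.1098]))
f=p-[0,0,.039]; print(proj(e,f),proj(e,[*f[:2],.083]),"hole1 seen 400.7 220.1; hole0 ref TCP proj 233.8")
cv2.imwrite("pics/crop5.png",cv2.resize(e["frame"][185:245,365:445],(800,600),interpolation=cv2.INTER_CUBIC)[:,:,::-1])
```

```text
[ 0.45875977 -0.21615338  0.13669044] (array([-0.02, -0.04,  1.34]), np.float64(-17.631710947133282))
[[400.70042146 214.13309145]] [[400.17720282 219.69362908]] hole1 seen 400.7 220.1; hole0 ref TCP proj 233.8
```

View pics/crop5.png

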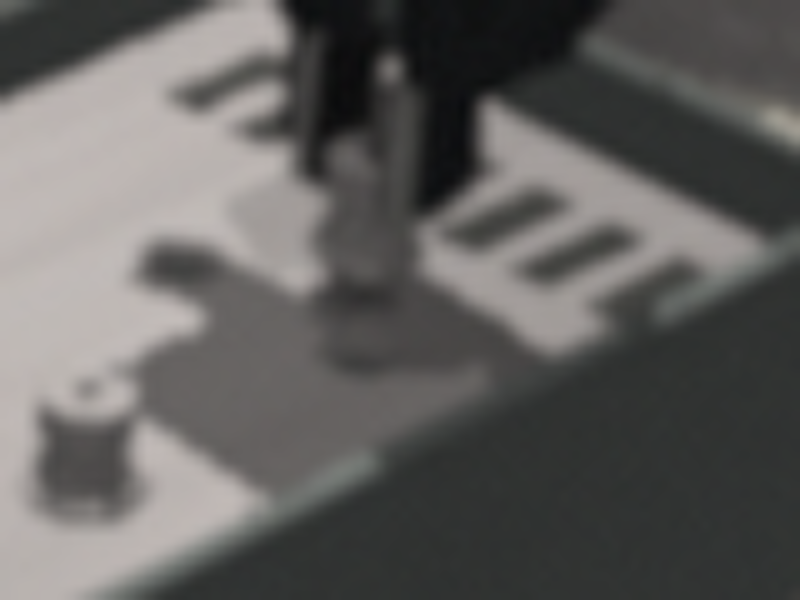

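The crop shows the second nipple's collar at (365,245) directly above hole1, whose rim shows at about (360,350), and the first nipple still seated. I lower it.

Call:
step_arm(moves=[[0,0,0.4,0],[0,0,0.3,0],[0,0,0.15,0],[0,0,0,0]])

```text
clock: 24.45
tool_pos: [0.4581, -0.2163, 0.1187]
tool_rot: [-0.0, 0.807, 0.59, -0.0]
ft_force: [-0.1, 0.3, -1.6]
opening: 0.0187
grip_force: 58.9
```

Call:
step_arm(moves=[[0,0,0.15,0],[0,0,0.1,0],[0,0,0,0]])

```text
clock: 24.82
tool_pos: [0.4582, -0.2163, 0.1139]
tool_rot: [-0.0, 0.807, 0.59, -0.0]
ft_force: [0.6, -0.2, -1.5]
opening: 0.019
grip_force: 58.9
```

Call:
step_arm(moves=[[0,0,0.1,0],[0,0,0.07,0],[0,0,0,0]])

```text
clock: 25.2
tool_pos: [0.4584, -0.2164, 0.1107]
tool_rot: [0.0, 0.807, 0.59, 0.0]
ft_force: [0.4, -0.2, -0.8]
opening: 0.0187
grip_force: 59.0
```

Call:
step_arm(moves=[[0,0,0,0],[0,0,0,0],[0,0,0,0]], grip=0.5)

```text
clock: 25.58
tool_pos: [0.4585, -0.2164, 0.1108]
tool_rot: [0.0, 0.807, 0.59, 0.0]
ft_force: [0.2, 0.5, -0.0]
opening: 0.043
grip_force: 0.0
```

Call:
step_arm(moves=[[0,0,-0.5,0],[0,0,-1,0],[0,0,-1,0],[0,0,-1,0],[0,0,-1,0]])

```text
clock: 26.2
tool_pos: [0.4585, -0.2164, 0.2022]
tool_rot: [0.0, 0.807, 0.59, 0.0]
ft_force: [0.0, -1.1, -0.7]
opening: 0.0425
grip_force: 0.0
```

Call:
step_arm(moves=[[0,0,-1,0],[0,0,-1,0],[0,0,-1,0],[0,0,-1,0],[0,0,-1,0]])

```text
clock: 26.82
tool_pos: [0.4583, -0.2163, 0.3022]
tool_rot: [0.0, 0.807, 0.59, 0.0]
ft_force: [0.3, -0.4, -0.7]
opening: 0.0428
grip_force: 0.0
```

Call:
step_arm(moves=[[0.5,0,-1,0],[0.5,0,-1,0],[0.5,0,-1,0],[0.5,0,-1,0],[0.2,0,-1,0]])

```text
clock: 27.45
tool_pos: [0.4716, -0.1739, 0.4022]
tool_rot: [0.0, 0.807, 0.59, 0.0]
ft_force: [-0.1, 0.0, 0.9]
opening: 0.0425
grip_force: 0.0
```

Run:
```python
from h import *
e=shot("side"); d=shot("top"); o=arm.get_obs(); p=o["tool_pos"]; print(p,o["q"],units([.6599,-.2344,.405]))
sub=lambda im,r,c,n:cv2.resize(im[r-n:r+n,c-n:c+n],(400,400),interpolation=cv2.INTER_CUBIC)
cv2.imwrite("pics/crop6.png",np.hstack([sub(e["frame"],225,385,40),sub(e["frame"],110,330,90)])[:,:,::-1])
cv2.imwrite("pics/t2.png",d["frame"][:,:,::-1])
```

```text
[ 0.47242735 -0.17426885  0.40362466] [-3.53431517e-01  2.41010143e-01  4.20576635e-01  1.74497176e+00
  6.43483900e-05  1.52500126e+00] (array([-0.03,  9.84, -0.02]), np.float64(-17.626232046578906))
```

View pics/crop6.png

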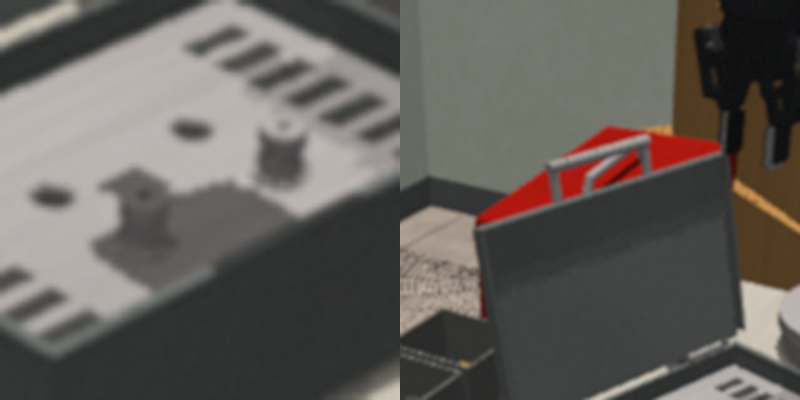

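Both nipples stand seated, at crop (140,215) and (280,150). The handle runs from (550,163) to (650,140) in the right half, within about 2 px of my prediction. I move over it.

Call:
step_arm(moves=[[0,1,0,0],[0,1,0,0],[0,1,0,0],[0,1,0,0],[0,1,0,0]])

```text
clock: 28.18
tool_pos: [0.5673, -0.2052, 0.4001]
tool_rot: [-0.0, 0.807, 0.59, -0.0]
ft_force: [0.1, -0.5, -0.7]
opening: 0.0426
grip_force: 0.0
```

Call:
step_arm(moves=[[0,1,0,0],[0,1,0,0],[0,1,0,0],[0,1,0,0],[0,0.84,0,0]])

```text
clock: 28.8
tool_pos: [0.6504, -0.2314, 0.3881]
tool_rot: [0.001, 0.807, 0.59, 0.001]
ft_force: [-0.2, -0.3, 0.3]
opening: 0.043
grip_force: 0.0
```

Run:
```python
from h import *
e=shot("side"); d=shot("top"); o=arm.get_obs(); p=o["tool_pos"]; print(p,o["tool_rot"],o["q"],units([.6599,-.2344,.35]))
print(proj(e,[p,[*p[:2],.347],[.6599,-.2344,.3467]]))
cv2.imwrite("pics/crop7.png",np.hstack([cv2.resize(x,(400,400),interpolation=cv2.INTER_CUBIC) for x in(e["frame"][40:120,290:370],d["frame"][120:220,350:450])])[:,:,::-1])
```

```text
[ 0.65078915 -0.23136821  0.39082254] [0.00379277 0.807377   0.59001829 0.00253253] [-3.41547042e-01  7.78374195e-01  1.27273368e+00  2.05603504e+00
 -8.59612314e-05  1.53786703e+00] (array([-0.01,  0.46,  2.05]), np.float64(-17.682415815001466))
[[332.41550907  69.26654918]
 [332.06431737  89.21490822]
 [329.14566646  88.2061848 ]]
```

View pics/crop7.png

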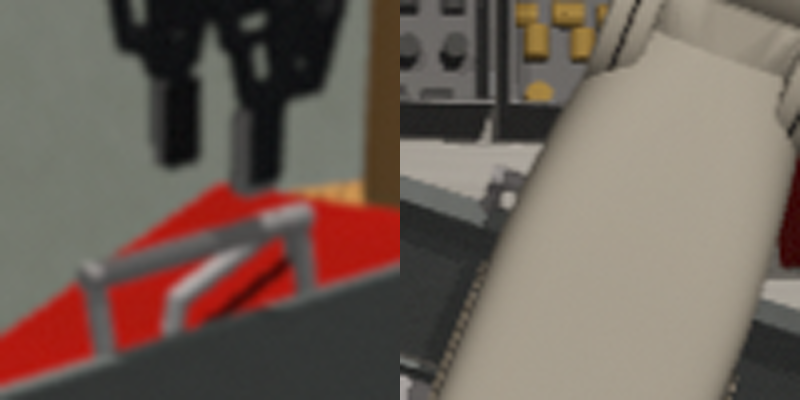

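The left crop shows the jaws straddling the bar in front, with the handle from (90,270) to (300,215). The tool is 9 mm short because of reach (q3 near its limit). Going lower should give reach back, so I check that with a small kinematic fit.

Run:
```python
import numpy as np
D=[(.2413,.0039,np.hypot(.17351,.46834),.2415),(.45335,.09399,np.hypot(.54216,.21563),.16012),(.44454,.12686,np.hypot(.54629,.21444),.1775),(.24101,.42058,np.hypot(.47243,.17427),.40362),(.77837,1.27273,np.hypot(.65079,.23137),.39082)]
A=[];b=[]
for q2,q3,r,z in D:
    d=q2-q3
    A+=[[1,0,np.sin(q2),np.cos(d),np.sin(d)],[0,1,np.cos(q2),-np.sin(d),np.cos(d)]]; b+=[r,z]
s,res,_,_=np.linalg.lstsq(np.array(A),np.array(b),rcond=None); print(s,np.abs(np.array(A)@s-b).max())
r0,z0,L,P,Q=s
for q2 in np.arange(.76,1.1,.02):
    d=q2-1.27; print(round(q2,2),"r",round(r0+L*np.sin(q2)+P*np.cos(d)+Q*np.sin(d),4),"z",round(z0+L*np.cos(q2)-P*np.sin(d)+Q*np.cos(d),4),"q4",round(1.563-d,3))
```

```text
[ 0.00080629 -0.14869118  0.49397985  0.39129712  0.00257643] 0.0011096259186825774
0.76 r 0.6814 z 0.4026 q4 2.073
0.78 r 0.6923 z 0.3889 q4 2.053
0.8 r 0.7029 z 0.375 q4 2.033
0.82 r 0.7132 z 0.3608 q4 2.013
0.84 r 0.7232 z 0.3465 q4 1.993
0.86 r 0.733 z 0.3319 q4 1.973
0.88 r 0.7425 z 0.3172 q4 1.953
0.9 r 0.7516 z 0.3023 q4 1.933
0.92 r 0.7605 z 0.2872 q4 1.913
0.94 r 0.7691 z 0.2719 q4 1.893
0.96 r 0.7773 z 0.2564 q4 1.873
0.98 r 0.7853 z 0.2408 q4 1.853
1.0 r 0.7929 z 0.2251 q4 1.833
1.02 r 0.8002 z 0.2091 q4 1.813
1.04 r 0.8072 z 0.1931 q4 1.793
1.06 r 0.8139 z 0.1769 q4 1.773
1.08 r 0.8202 z 0.1606 q4 1.753
1.1 r 0.8263 z 0.1441 q4 1.733
```

Call:
step_arm(moves=[[0,0,0.5,0],[0,0,0.5,0],[0,0,0,0]])

```text
clock: 29.28
tool_pos: [0.6498, -0.2309, 0.3745]
tool_rot: [0.005, 0.807, 0.59, 0.004]
ft_force: [0.0, 0.2, 0.6]
opening: 0.0427
grip_force: 0.0
```

Call:
step_arm(moves=[[0,0.25,0.3,0],[0,0.25,0.5,0],[0,0,0.4,0],[0,0,0,0]])

```text
clock: 29.78
tool_pos: [0.66, -0.2341, 0.3473]
tool_rot: [0.003, 0.807, 0.59, 0.002]
ft_force: [-0.3, 0.6, 0.1]
opening: 0.043
grip_force: 0.0
```

Run:
```python
from h import *
o=arm.get_obs(); print(o["tool_pos"],o["tool_rot"],o["q"],units([.6599,-.2344,.35]),o["ft_force"])
```

```text
[ 0.66002124 -0.23410024  0.34730921] [0.0033857  0.80732082 0.5900986  0.00229738] [-3.40834406e-01  7.29535764e-01  1.05505199e+00  1.88812943e+00
 -2.11675968e-05  1.53838399e+00] (array([-0.02, -0.  , -0.13]), np.float64(-17.67122082676952)) [-0.32176456  0.58517128  0.07254566]
```

Call:
step_arm(moves=[[0,0,0,0],[0,0,0,0],[0,0,0,0],[0,0,0,0],[0,0,0,0]], grip=0)

```text
clock: 30.4
tool_pos: [0.6598, -0.234, 0.3495]
tool_rot: [0.005, 0.807, 0.59, 0.003]
ft_force: [-3.0, 1.0, 2.7]
opening: 0.0097
grip_force: 58.8
```

Run:
```python
from h import *
o=arm.get_obs(); p=o["tool_pos"]; print(p,o["opening"],o["grip_force"],o["ft_force"])
hx=np.array([.6081,-.2173,.113])  # hinge, bias-averaged
a=-.31505; bx=np.array([np.cos(a),np.sin(a),0])
print("in hinge frame: x,z",(p-hx)@bx,(p-hx)[2],"angle",np.arctan2((p-hx)[2],-(p-hx)@bx), np.hypot((p-hx)@bx,(p-hx)[2]))
# rows: tool y=box x, tool z=down; arc 1.8 -> .785
th=np.linspace(1.8,.785,31); Y=-.24*np.cos(th);Z=.24*np.sin(th)
for i,(dy,dz) in enumerate(zip(np.diff(Y),-np.diff(Z))): print(round(th[i+1],2),round(dy/.02,2),round(dz/.02,2),end=" | ")
```

```text
[ 0.65977104 -0.23403009  0.34954095] 0.009722117744176747 58.78940463066101 [-3.01705218  1.04668824  2.68874202]
in hinge frame: x,z 0.05431189315232213 0.236540952447041 angle 1.7964931735785465 0.24269611435361416
1.77 -0.4 -0.09 | 1.73 -0.4 -0.07 | 1.7 -0.4 -0.06 | 1.66 -0.4 -0.04 | 1.63 -0.4 -0.03 | 1.6 -0.41 -0.02 | 1.56 -0.41 -0.0 | 1.53 -0.41 0.01 | 1.5 -0.41 0.02 | 1.46 -0.4 0.04 | 1.43 -0.4 0.05 | 1.39 -0.4 0.06 | 1.36 -0.4 0.08 | 1.33 -0.4 0.09 | 1.29 -0.39 0.1 | 1.26 -0.39 0.12 | 1.22 -0.38 0.13 | 1.19 -0.38 0.14 | 1.16 -0.37 0.16 | 1.12 -0.37 0.17 | 1.09 -0.36 0.18 | 1.06 -0.36 0.19 | 1.02 -0.35 0.21 | 0.99 -0.34 0.22 | 0.95 -0.34 0.23 | 0.92 -0.33 0.24 | 0.89 -0.32 0.25 | 0.85 -0.31 0.26 | 0.82 -0.3 0.27 | 0.78 -0.29 0.28 |
```

Call:
step_arm(moves=[[0,-0.4,-0.09,0],[0,-0.4,-0.07,0],[0,-0.4,-0.06,0],[0,-0.4,-0.04,0],[0,-0.4,-0.03,0]])

```text
clock: 31.02
tool_pos: [0.6235, -0.2223, 0.3557]
tool_rot: [0.007, 0.807, 0.59, 0.005]
ft_force: [2.4, -0.1, 1.8]
opening: 0.0096
grip_force: 58.8
```

Call:
step_arm(moves=[[0,-0.41,-0.02,0],[0,-0.41,0,0],[0,-0.41,0.01,0],[0,-0.41,0.02,0],[0,-0.4,0.04,0]])

```text
clock: 31.65
tool_pos: [0.5844, -0.2097, 0.3549]
tool_rot: [0.007, 0.807, 0.59, 0.005]
ft_force: [1.8, 0.1, 6.3]
opening: 0.0094
grip_force: 62.0
```

```bash
cat >> h.py <<'E'
def lid():
    o=arm.get_obs(); p=o["tool_pos"]; v=p-np.array([.6081,-.2173,.113]); a=-.31505; x=v@np.array([np.cos(a),np.sin(a),0])
    t=np.arctan2(v[2],-x); print(p,"angle",t,"r",np.hypot(x,v[2]),"f",o["ft_force"],o["opening"],o["grip_force"]); return t
E
python3 -c "from h import *; lid()"
```

```text
[ 0.58441634 -0.20972116  0.3548548 ] angle 1.4683409981060753 r 0.24312976141726902 f [1.7894319  0.13382286 6.30658564] 0.009361140704986134 61.96291923522949
```

Call:
step_arm(moves=[[0,-0.4,0.05,0],[0,-0.4,0.06,0],[0,-0.4,0.08,0],[0,-0.4,0.09,0],[0,-0.39,0.1,0]])

```text
clock: 32.28
tool_pos: [0.5455, -0.1972, 0.3459]
tool_rot: [0.005, 0.807, 0.59, 0.004]
ft_force: [0.8, 1.2, 5.3]
opening: 0.0095
grip_force: 63.5
```

Call:
step_arm(moves=[[0,-0.39,0.12,0],[0,-0.38,0.13,0],[0,-0.38,0.14,0],[0,-0.37,0.16,0],[0,-0.37,0.17,0]])

```text
clock: 32.9
tool_pos: [0.5088, -0.1853, 0.3302]
tool_rot: [0.004, 0.807, 0.59, 0.003]
ft_force: [-0.6, 4.5, 5.3]
opening: 0.0091
grip_force: 65.3
```

```bash
python3 -c "from h import *; lid()"
```

```text
[ 0.50878438 -0.18530716  0.33016576] angle 1.1228974564188807 r 0.24093146946210292 f [-0.55297391  4.463021    5.3085486 ] 0.009074801140074461 65.27109861373901
```

Call:
step_arm(moves=[[0,-0.36,0.18,0],[0,-0.36,0.19,0],[0,-0.35,0.21,0],[0,-0.34,0.22,0],[0,-0.34,0.23,0]])

```text
clock: 33.52
tool_pos: [0.4754, -0.1746, 0.3083]
tool_rot: [0.003, 0.807, 0.59, 0.003]
ft_force: [0.1, 4.1, 2.8]
opening: 0.0093
grip_force: 66.8
```

```bash
python3 -c "from h import *; lid()"
```

```text
[ 0.47539002 -0.17458197  0.30834032] angle 0.9509330675402944 r 0.2399882312403883 f [0.0701039  4.13481753 2.83294928] 0.009305351660933105 66.80296540260315
```

Call:
step_arm(moves=[[0,-0.33,0.24,0],[0,-0.32,0.25,0],[0,-0.31,0.26,0],[0,-0.3,0.27,0],[0,-0.29,0.28,0]])

```text
clock: 34.15
tool_pos: [0.4466, -0.1653, 0.2821]
tool_rot: [0.004, 0.807, 0.59, 0.004]
ft_force: [0.6, 6.8, 3.3]
opening: 0.0093
grip_force: 67.8
```

Call:
step_arm(moves=[[0,0,0,0],[0,0,0,0],[0,0,0,0],[0,0,0,0]])

```text
clock: 34.65
tool_pos: [0.4452, -0.1649, 0.2813]
tool_rot: [0.002, 0.807, 0.59, 0.002]
ft_force: [-1.5, 5.8, 1.2]
opening: 0.0094
grip_force: 66.6
```

Run:
```python
from h import *
lid()
e=shot("side"); d=shot("top"); cv2.imwrite("pics/s9.png",e["frame"][:,:,::-1])
# check in side view: predicted bar ends and lid corners vs edges, for several angles -> score on gradient
g=cv2.GaussianBlur(cv2.cvtColor(e["frame"],cv2.COLOR_RGB2GRAY).astype(np.float32),(0,0),1); G=np.hypot(cv2.Sobel(g,5,1,0),cv2.Sobel(g,5,0,1))
h=np.array([.6081,-.2173,.113]);a=-.31505;bx=np.array([np.cos(a),np.sin(a),0]);by=np.array([-np.sin(a),np.cos(a),0])
for th in np.arange(.6,1.0,.03):
    P=[h+by*.164+s*(-np.cos(th)*bx+[0,0,np.sin(th)]) for s in np.linspace(.01,.2,80)]
    uv=proj(e,P); v=cv2.remap(G,uv[:,0].astype(np.float32).reshape(-1,1),uv[:,1].astype(np.float32).reshape(-1,1),1); print(round(th,2),round(float(v.mean()),1),end=" | ")
```

```text
[ 0.44520853 -0.16486577  0.28132241] angle 0.7771520199471704 r 0.24003130089988353 f [-1.46238497  5.76483666  1.16166405] 0.009434635645416066 66.61866903305054
0.6 102.8 | 0.63 86.3 | 0.66 106.6 | 0.69 79.1 | 0.72 118.1 | 0.75 212.8 | 0.78 261.6 | 0.81 166.0 | 0.84 102.5 | 0.87 75.7 | 0.9 61.7 | 0.93 52.2 | 0.96 46.1 | 0.99 42.0 |
```

The lid edge in the image peaks at 0.78 rad, which agrees with the arm's pose, and the bar is held firmly and still. I hand the job in.

```bash
python3 -c "from h import *; print(np.abs(arm.get_obs()['joint_vel']).max()); print(arm.sign_off())"
```

```text
0.0022648457251515427
the job is handed in; nothing more can be done
None
```

Job handed in: both grey nipples are seated in hole0 and hole1, and the gripper holds the lid still by its handle at about 0.78 rad (45°), at about 35 s of the 72 s allowed; the hand-in gave no verdict, and I last saw the nipples seated before lowering the lid.

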